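# Slide both parts trays up to the back of the sloping rack

## Task

The front half of the sloping tray rack is wanted for the next row: push both trays that lie on it, the small steel bun tin and the white two-compartment tray, up the slope until each rests squared up with its back edge against the stop board at the top, and leave them there. Keep them sliding flat on the deck, do not lift or tip them, and do not knock over the jars on the ledge behind the stop or the brush pot beside the rack.

Things in the scene. Friction and masses are not known exactly. Their poses are not given: they have to be found in the camera images.
- deck: Smooth hardboard-faced deck of the fixed plywood tray rack, 390 mm wide inside, rising 10 degrees away from the robot. Origin: middle of the board, 45 mm over the bench. Axes: x up the slope along the surface, y to the left, z square to it. In this frame: surface at z = 0; front lip 10 mm high, its inner face at x = -0.140; side rails 12 mm high, inner faces at y = +/-0.195. Trays stay where left.
- stop (a point): Middle of the foot of the stop board's face, where it meets the deck at the top of the slope (x = +0.130 in the deck's frame; same axes as the deck). Plywood board right across the deck, 32 mm high over the deck. Behind it is a level ledge, 92 mm over the bench, that carries two jars. A tray takes about 1.5 to 4 N to push up the slope (more if also pressed down); at this board it stops dead.
- tin_front (a point): Middle of the front (lower, robot-side) rim edge of the dark steel bun tin, six cups of findings, on the left (+y) half of the deck. Tin 116 mm long up the slope, 168 wide, 24 high, 0.3 to 0.6 kg. The point is 21.5 mm over its underside; only the rim (19 to 24 mm up) reaches this far, the cups below start 14 mm further in. Axes: x front to back, y left, z up out of the tin; starts up to 0.15 rad askew.
- tin_back (a point): Middle of the back (upper, stop-side) rim edge of the same tin, 21.5 mm over its underside and 116 mm along the tin's x from the front point; same axes. Starts about 70 to 110 mm short of the stop board.
- tray_front (a point): Middle of the front (lower, robot-side) face of the open white plastic tray with one lengthwise divider, holding findings, on the right (-y) half of the deck. Tray 130 mm long up the slope, 112 wide, 30 high, upright walls 3 mm thick, 0.27 to 0.53 kg. The point is 20 mm over its underside. Axes: x front to back, y left, z up out of the tray; starts up to 0.15 rad askew on the deck.
- tray_back (a point): Middle of the back (upper, stop-side) face of the same tray, 20 mm over its underside and 130 mm along the tray's x from the front point; same axes. Starts about 55 to 95 mm short of the stop board.
- jar1: Clear jar of findings with a steel lid, standing on the level ledge behind the stop board, left half. 45 mm across, 60 mm tall. Origin: centre of its underside, z up. Leave standing.
- jar2: The second such jar, on the right half of the ledge. Same size and axes. Leave standing.
- pot: Dark round pot of paint brushes standing on the bench to the right of the rack, 76 mm across, with brushes to about 210 mm high and 100 mm across. Origin: centre of its underside, z up. Leave standing.
Not all that is in view belongs to the job. What is shaped like the part that bears tray_front but turquoise is not meant.

How it is judged:
At the end, for the whole second after the job is handed in: Both the bun tin and the white tray lie flat on the deck at rest, the middle of each one's back edge within 7 mm of the stop board's face and each turned less than 0.07 rad (4 degrees) from square to it (x of each of tin_back, tray_back in the frame of deck above 0.123 m and angle between the x axis of each of tin_back, tray_back and the x axis of deck, either way round below 0.07 rad and angle between the z axis of each of tin_back, tray_back and the z axis of deck, either way round below 0.06 rad and linear speed of each of tin, tray below 0.01 m/s); the robot touches nothing.
It fails at once if the bun tin is lifted or tipped up: its front or back edge rises more than 20 mm above its place on the deck (z of any of tin_front, tin_back in the frame of deck above 0.0415 m).
It fails at once if the white tray is lifted or tipped up: its front or back edge rises more than 20 mm above its place on the deck (z of any of tray_front, tray_back in the frame of deck above 0.04 m).
It fails at once if a jar on the ledge or the brush pot is knocked over (leans more than 0.5 rad) (angle between any of jar1, jar2, pot's own z axis and vertical above 0.5 rad).
It also fails if it takes over 45 s, if anything falls off the work surface, if the arm or the gripper's body presses on something with over 40 N, if the wrist force passes 120 N, or if a joint passes its speed limit or range.

## Robot

A 7-joint arm with a two-finger parallel gripper is mounted at the origin on the work surface. World frame = base frame: x ahead of the robot, y to its left, z up, the work surface at z = 0. Lengths are in m, angles in rad, forces in N, time in s.
With the tool pointing down it reaches from about 0.4 to 0.9 m from the base axis. Payload 5.6 kg.
Tool frame: the origin (TCP) lies at the very end of the fingers, on their centre line; the grasp point (between the pads) lies 19 mm behind it (ctrl.hold_point_z is the z of the grasp point in the tool frame, in m); z points along the fingers, x is the direction in which the jaws open and shut, and the axes are right-handed (so a half turn about z gives the same grasp; the last joint's range is limited). The gripper opens to 92 mm and grips with 3 to 60 N. Pads are 20 mm wide; open, the fingers measure 128 mm over their backs; the gripper's body (75 mm by 189 mm) begins 69 mm behind the grasp point.
Start: joints at [-1.163, 0.468, -0.012, 1.603, 0.006, 1.071, -0.056], TCP at [0.283, 0.585, 0.215] pointing down, gripper open.
Joint ranges: [-2.53, 2.53], [-0.31, 2.02], [-1.57, 1.55], [0.28, 2.44], [-1.29, 4.43], [0.15, 1.84], [-2.92, 2.92]. Speed limits (rad/s): [2.57, 2.57, 3.14, 3.14, 3.14, 3.14, 3.14].

## Interface

Orientations are given as a unit quaternion [x, y, z, w].
In Python, from plant import ctrl gives the robot as it stands.
- The arm moves only by the shell command python3 -m inch 'ROWS' [OPENING] [FORCE]. ROWS is JSON, a list of rows, each a list of 6 numbers: the shift along the tool's x, y, z in units of 0.05 m (1.0 is 0.05 m), then the turn, a rotation vector about the tool's x, y, z in units of 180 degrees (1.0 is 180 degrees). In form: [[dx, dy, dz, wx, wy, wz], ...]. A call has 1 to 12 rows; each row shifts and turns the commanded pose from where the row before left it, along the tool's axes as they then stand; what a row does not reach is not made up. A row lasts 1/10 s, in which the tool goes at most 50 mm and 8.59 degrees, less where a joint would pass 70% of its speed; a pose out of reach is approached as far as the arm can. A call with a number of a shift or a turn outside -1 to 1 is refused whole. A call with a gripper value outside its range is refused whole. OPENING is the opening, from 0 (shut) to 1 (fully open), set as the call begins (- or left out, the last holds). The fingers move at their own pace and stop on an object; FORCE is the grip in N (left out, the last holds). Time passes only in rows, so rows that do not move let the fingers close. It gives the time, the measured TCP pose, the force and the opening at its end, in the units of the state.
- ctrl.get_state(): the state, without advancing time (a new reading comes with each control period).
- ctrl.get_image(name): name is "side" or "top" or "wrist"; returns a dict with "image" (400x640x3 uint8, red, green, blue), "K" (3x3 intrinsics, pixels), "k1" (the pictures are not rectified: a ray, as slopes to the right and down, at radius r is drawn at 1 + k1 r^2 times it, then the intrinsics apply), "world_to_cam" (4x4, takes a point from world to camera coordinates); the wrist camera has in their place "T_tool_cam" (4x4, takes a point from camera to tool coordinates, whose origin is the TCP and whose axes are the tool frame's). Camera axes: x right, y down, z forward; pixel columns grow to the right and rows downward; lengths in m; the calibration is good to about 2 mm. A picture is of the moment at which its call begins: read the wrist's pose just before it. There is no depth.
- ctrl.job_done(): hands the job in, once; it reports no verdict.
The state is a dict: "time": time; "joint_pos": joint angles; "joint_velocities": joint speeds; "tau": joint torques, N m; "tcp_pos": TCP position; "tcp_rot": TCP orientation; "wrist_force": force on the tool from outside, world axes, zero at the start; "torque": the same for the moment, N m; "gripper_width": finger opening in m.
Only numpy, scipy, OpenCV 4.12 (cv2) and the standard library are available. Lean on these libraries where they do the work, as an engineer would, in place of code of your own. Each camera call takes 0.05 s, during which the arm holds its last target.

## Working session

There is one attempt and no reset: what is moved stays moved. The work goes in short steps, Python scripts to look and compute and a shell command to move; the robot and the scene stay as the last step left them, time stands still between calls to the robot, and variables do not carry over. Pictures are saved under pics/ and viewed, and the job is handed in when it is done.

```bash
ls; mkdir -p pics; cat > h.py <<'E'
import numpy as np, cv2
from plant import ctrl
def grab(n):
    d=ctrl.get_image(n); return d
def save(n,f):
    d=grab(n); cv2.imwrite('pics/'+f,d['image'][:,:,::-1]); np.savez('pics/'+f[:-4]+'.npz',**{k:v for k,v in d.items()}); return d
E
python3 - <<'E'
from h import *
s=ctrl.get_state()
for k,v in s.items(): print(k,np.round(v,4))
for n in('side','top'):
    d=save(n,n+'0.png'); print(n,d['K'].tolist(),d['k1'],np.round(d['world_to_cam'],4).tolist())
E
```

```text
pics
time 0.0
joint_pos [-1.163   0.4684 -0.0116  1.6036  0.006   1.0714 -0.0563]
joint_velocities [-0.0002  0.0017 -0.0009  0.0002 -0.0002  0.0006 -0.0008]
tau [-6.00000e-04 -5.20568e+01 -1.33000e-02 -2.43756e+01 -5.68000e-02
  1.72000e-02  1.00000e-04]
tcp_pos [0.283  0.5845 0.2137]
tcp_rot [ 8.473e-01  5.311e-01 -7.000e-04  5.000e-04]
wrist_force [0.1289 0.0183 0.0314]
torque [-0.0457  0.0074  0.0487]
gripper_width 0.0924
side [[442.6438886209857, 0.0, 319.0390490169286], [0.0, 442.6438886209857, 206.38768428674817], [0.0, 0.0, 1.0]] -0.061977301529955696 [[0.8902, 0.4554, -0.0102, -0.4873], [0.2391, -0.4864, -0.8404, -0.1152], [-0.3877, 0.7457, -0.5419, 1.5885], [0.0, 0.0, 0.0, 1.0]]
top [[495.9062809583667, 0.0, 325.45139225314256], [0.0, 495.9062809583667, 190.63217475344481], [0.0, 0.0, 1.0]] -0.10079927946796516 [[0.0027, -1.0, 0.0077, -0.1461], [-0.9879, -0.0039, -0.1553, 0.598], [0.1553, -0.0071, -0.9878, 1.1078], [0.0, 0.0, 0.0, 1.0]]
```

View pics/side0.png

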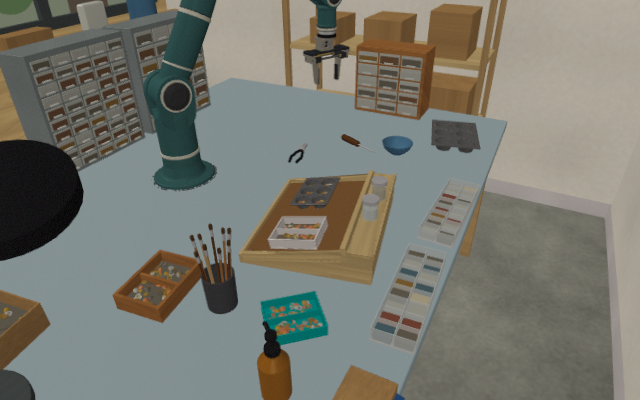

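View pics/top0.png

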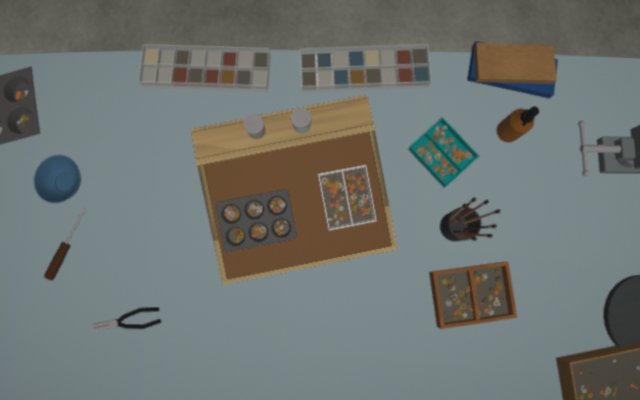

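The steel tin on the deck is at top px (257,220); the look-alike is a tin at (15,105), off the rack. The white tray on the deck is at (347,197); its look-alikes are the turquoise tray at (443,152) and the wooden one at (473,293). I'll check the choice in a close crop.

```bash
python3 - <<'E'
import cv2
a=cv2.imread('pics/top0.png')[85:295,180:410]
cv2.imwrite('pics/topcrop.png',cv2.resize(a,None,fx=2.85*1.2,fy=2.85,interpolation=cv2.INTER_CUBIC) if 0 else cv2.resize(a,None,fx=2.8,fy=2.8,interpolation=cv2.INTER_CUBIC))
E
```

```text
(no output)
```

View pics/topcrop.png

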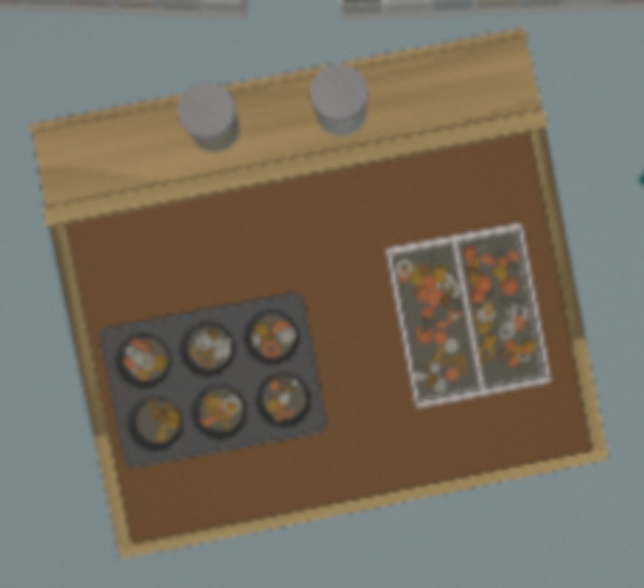

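```bash
cat >> h.py <<'E'
from scipy.optimize import least_squares
def proj(P,d):
    P=np.atleast_2d(P); M=d['world_to_cam']; c=P@M[:3,:3].T+M[:3,3]
    s=c[:,:2]/c[:,2:]; s=s*(1+float(d['k1'])*(s**2).sum(1,keepdims=True)); K=d['K']
    return s*[K[0,0],K[1,1]]+[K[0,2],K[1,2]]
def ray(px,d):
    px=np.atleast_2d(np.float64(px)); K=d['K']; u=(px-[K[0,2],K[1,2]])/[K[0,0],K[1,1]]; s=u.copy()
    for _ in range(20): s=u/(1+float(d['k1'])*(s**2).sum(1,keepdims=True))
    M=d['world_to_cam']; R=M[:3,:3]; o=-R.T@M[:3,3]
    return o,np.c_[s,np.ones(len(s))]@R
def deckT(x,y,yaw,z=.045):
    c,s=np.cos(yaw),np.sin(yaw); a=np.deg2rad(10)
    Rz=np.array([[c,-s,0],[s,c,0],[0,0,1]]); Ry=np.array([[np.cos(a),0,-np.sin(a)],[0,1,0],[np.sin(a),0,np.cos(a)]])
    T=np.eye(4);T[:3,:3]=Rz@Ry;T[:3,3]=[x,y,z];return T
def to_deck(px,d,T,z):
    o,r=ray(px,d); R=T[:3,:3]; ol=R.T@(o-T[:3,3]); rl=r@R
    t=(z-ol[2])/rl[:,2]; return ol+rl*t[:,None]
E
python3 - <<'E'
from h import *
d=np.load('pics/top0.npz'); im=d['image']; d=dict(d)
print('cam',ray([[320,200]],d)[0])
hsv=cv2.cvtColor(im,cv2.COLOR_RGB2HSV)
for c in [(300,260),(240,180),(280,140),(222,200),(310,270),(257,206)]: print(c,hsv[c[1],c[0]],im[c[1],c[0]])
for n,uv in dict(FL=(133,543),FR=(592,450),BL=(68,220),BR=(535,132)).items():
    p=np.array(uv)/2.8+[180,85]; o,r=ray([p],d); 
    z=.045+(-.14 if n[0]=='F' else .13)*np.sin(np.deg2rad(10)); print(n,p,(o+r*((z-o[2])/r[:,2])[:,None]))
E
```

```text
cam [ 0.41906011 -0.13587139  1.18831911]
(300, 260) [ 14 134 105] [105  76  50]
(240, 180) [ 14 135 106] [106  76  50]
(280, 140) [ 19 109 143] [143 121  82]
(222, 200) [ 14 110  93] [93 72 53]
(310, 270) [ 95  31 141] [124 138 141]
(257, 206) [ 20  39 119] [119 113 101]
FL [227.5        278.92857143] [[0.39335543 0.08350882 0.02068926]]
FR [391.42857143 245.71428571] [[ 0.47211094 -0.29984987  0.02068926]]
BL [204.28571429 163.57142857] [[0.65767424 0.13708996 0.06757426]]
BR [371.07142857 132.14285714] [[ 0.73412968 -0.2502604   0.06757426]]
```

```bash
python3 - <<'E'
from h import *
d=dict(np.load('pics/top0.npz')); im=d['image']
hsv=cv2.cvtColor(im,cv2.COLOR_RGB2HSV).astype(int)
m=((hsv[...,0]<17)&(hsv[...,0]>10)&(hsv[...,1]>122)&(hsv[...,2]>70)&(hsv[...,2]<125)).astype(np.uint8); m[:120]=0;m[290:]=0;m[:,:190]=0;m[:,400:]=0
m=cv2.morphologyEx(m,cv2.MORPH_OPEN,np.ones((3,3)))
n,l,st,_=cv2.connectedComponentsWithStats(m); k=1+st[1:,4].argmax(); c=max(cv2.findContours((l==k).astype(np.uint8),cv2.RETR_EXTERNAL,cv2.CHAIN_APPROX_NONE)[0],key=cv2.contourArea)
h=cv2.convexHull(c); print(st[k],cv2.contourArea(h))
ap=cv2.approxPolyDP(h,5,True)[:,0]; print(ap.tolist())
q=ap.astype(float)+0.0
q=q[np.argsort(np.arctan2(q[:,1]-205,q[:,0]-297))]; print(q)
# TL,TR,BR,BL
D=np.array([[.13,.195,0],[.13,-.195,0],[-.14,-.195,0],[-.14,.195,0]])
f=lambda p:(proj((deckT(*p)[:3,:3]@D.T).T+deckT(*p)[:3,3],d)-q).ravel()
r=least_squares(f,[.565,-.083,.2]); print(r.x,r.fun.reshape(-1,2).round(2))
E
```

```text
[  205   133   185   145 11997] 19268.5
[[368, 133], [389, 245], [228, 277], [205, 165]]
[[205. 165.]
 [368. 133.]
 [389. 245.]
 [228. 277.]]
[ 0.56940667 -0.07889073  0.20029721] [[-1.   -0.75]
 [ 0.62 -0.68]
 [ 1.4   0.3 ]
 [-1.02  1.  ]]
```

```bash
python3 - <<'E'
from h import *
d=dict(np.load('pics/top0.npz')); im=d['image']; T=deckT(.5694,-.0789,.2003)
hsv=cv2.cvtColor(im,cv2.COLOR_RGB2HSV).astype(int)
dk=np.zeros(im.shape[:2],np.uint8); cv2.fillConvexPoly(dk,np.int32([[207,168],[366,136],[386,243],[230,274]]),1)
nb=((~((hsv[...,0]<17)&(hsv[...,0]>8)&(hsv[...,1]>105)))*dk).astype(np.uint8)
nb=cv2.morphologyEx(nb,cv2.MORPH_OPEN,np.ones((3,3)))
n,l,st,_=cv2.connectedComponentsWithStats(nb)
for k in range(1,n):
    if st[k,4]<500: continue
    c=max(cv2.findContours((l==k).astype(np.uint8),cv2.RETR_EXTERNAL,cv2.CHAIN_APPROX_NONE)[0],key=cv2.contourArea)
    z=.024 if st[k,0]<280 else .03
    p=to_deck(cv2.convexHull(c)[:,0],d,T,z)[:,:2].astype(np.float32)
    r=cv2.minAreaRect(p*1000); print(st[k],r,(cv2.boxPoints(r)).round(0).tolist())
for n,z,q in(('tin',.024,[(103,328),(302,292),(326,433),(130,467)]),('tray',.03,[(387,248),(522,225),(550,382),(417,407)])):
    p=to_deck(np.array(q)/2.8+[180,85]-.3,d,T,z)[:,:2]; print(n,p.round(4).tolist())
    b=(p[0]+p[1])/2;f=(p[2]+p[3])/2; print('back',b,'front',f,'yaw',np.arctan2(*(b-f)[::-1]), np.arctan2(-(p[0]-p[1])[0]-(p[3]-p[2])[0],(p[0]-p[1])[1]+(p[3]-p[2])[1]))
s=ctrl.get_state(); from scipy.spatial.transform import Rotation as R
print(R.from_quat(s['tcp_rot']).as_matrix().round(3))
E
```

```text
[ 317  164   60   67 2638] ((-7.7969818115234375, -113.74240112304688), (116.75735473632812, 136.28372192382812), 89.69609069824219) [[-76.0, -172.0], [60.0, -172.0], [61.0, -56.0], [-76.0, -55.0]]
[ 215  189   82   63 3733] ((-19.698612213134766, 99.77103424072266), (170.13880920410156, 118.78750610351562), 89.43292236328125) [[-80.0, 15.0], [39.0, 14.0], [41.0, 184.0], [-78.0, 185.0]]
tin [[0.039, 0.1792], [0.0365, 0.0151], [-0.0799, 0.0183], [-0.0762, 0.1801]]
back [0.03776289 0.09715535] front [-0.07803542  0.09916844] yaw -0.017382682245586003 -0.01899851729873111
tray [[0.0583, -0.0593], [0.0556, -0.1706], [-0.0743, -0.1688], [-0.073, -0.0584]]
back [ 0.05695426 -0.11498751] front [-0.0736202  -0.11359834] yaw -0.010638524248574007 -0.01781981075999606
[[ 0.436  0.9   -0.001]
 [ 0.9   -0.436 -0.001]
 [-0.002  0.    -1.   ]]
```

```bash
cat >> h.py <<'E'
from scipy.spatial.transform import Rotation as Rot
T0=deckT(.5694,-.0789,.2003)
def goal(x,y,z,T=T0):
    R=T[:3,:3]; M=np.c_[R[:,1],R[:,0],-R[:,2]]
    return T[:3,:3]@[x,y,z]+T[:3,3],M
def delta(x,y,z):
    s=ctrl.get_state(); p,M=goal(x,y,z); C=Rot.from_quat(s['tcp_rot']).as_matrix()
    dl=T0[:3,:3].T@(np.array(s['tcp_pos'])-T0[:3,3])
    print('t',round(s['time'],2),'deck tcp',dl.round(4),'F deck',(T0[:3,:3].T@s['wrist_force']).round(2),'w',round(s['gripper_width'],3))
    print('units shift in tool',(C.T@(p-s['tcp_pos'])/.05).round(3),'shift in goal tool',(M.T@(p-s['tcp_pos'])/.05).round(3),'rot',(Rot.from_matrix(C.T@M).as_rotvec()/np.pi).round(4))
E
python3 - <<'E'
from h import *
print(ctrl.get_image('wrist')['T_tool_cam'].round(3))
delta(-.115,.098,.08)
E
python3 -m inch '[[0,0,0,0,0,-0.0414],[0,0,0,0,0,-0.0414],[0,0,0,0,0,-0.0414],[0,0,0,0,0,-0.0414],[0,0,0,0,0,-0.0414],[0,0,0,-0.028,0,0],[0,0,0,-0.028,0,0]]' 0.65
python3 - <<'E'
from h import *
delta(-.115,.098,.08)
E
```

```text
[[ 1.     0.001  0.001 -0.   ]
 [-0.001  0.955  0.296 -0.083]
 [-0.    -0.296  0.955 -0.17 ]
 [ 0.     0.     0.     1.   ]]
t 0.15 deck tcp [-0.117   0.7073  0.1921] F deck [ 0.32 -0.64  0.18] w 0.092
units shift in tool [-9.43   7.726  2.214] shift in goal tool [-12.186   0.04    2.243] rot [-0.0537  0.0185 -0.2067]
time: 0.85
tcp_pos: [0.2846, 0.5847, 0.2143]
tcp_rot: [0.631, 0.77, 0.069, 0.057]
wrist_force: [-0.1, -0.7, 1.0]
gripper_width: 0.0595
t 0.85 deck tcp [-0.1155  0.707   0.1923] F deck [-0.08 -0.65  1.03] w 0.06
units shift in tool [-12.18    0.035   2.249] shift in goal tool [-1.2181e+01  9.0000e-03  2.2450e+00] rot [ 0.0014  0.0001 -0.0009]
```

```bash
python3 -m inch '[[-0.3,0,0,0,0,0],[-0.6,0,0,0,0,0],[-0.7,0,0,0,0,0],[-0.7,0,0,0,0,0],[-0.7,0,0,0,0,0],[-0.7,0,0,0,0,0],[-0.7,0,0,0,0,0],[-0.7,0,0,0,0,0],[-0.7,0,0,0,0,0],[-0.7,0,0,0,0,0],[-0.7,0,0,0,0,0],[-0.7,0,0,0,0,0]]'
python3 -m inch '[[-0.7,0,0,0,0,0],[-0.7,0,0.2,0,0,0],[-0.7,0,0.5,0,0,0],[-0.7,0,0.5,0,0,0],[-0.7,0,0.5,0,0,0],[-0.5,0,0.4,0,0,0],[-0.3,0,0,0,0,0],[0,0,0,0,0,0]]'
python3 - <<'E'
from h import *
delta(-.115,.098,.012)
save('wrist','w1.png');save('side','s1.png')
E
```

```text
time: 2.05
tcp_pos: [0.3615, 0.1964, 0.2146]
tcp_rot: [0.631, 0.771, 0.068, 0.056]
wrist_force: [1.0, -0.8, 0.1]
gripper_width: 0.0598
time: 2.85
tcp_pos: [0.422, -0.0112, 0.1106]
tcp_rot: [0.632, 0.77, 0.067, 0.056]
wrist_force: [-0.1, -0.0, 0.5]
gripper_width: 0.0596
t 2.85 deck tcp [-0.1176  0.0957  0.0874] F deck [-0.06 -0.    0.5 ] w 0.06
units shift in tool [0.049 0.052 1.507] shift in goal tool [0.046 0.052 1.508] rot [-0.      0.0005 -0.0015]
```

View pics/w1.png

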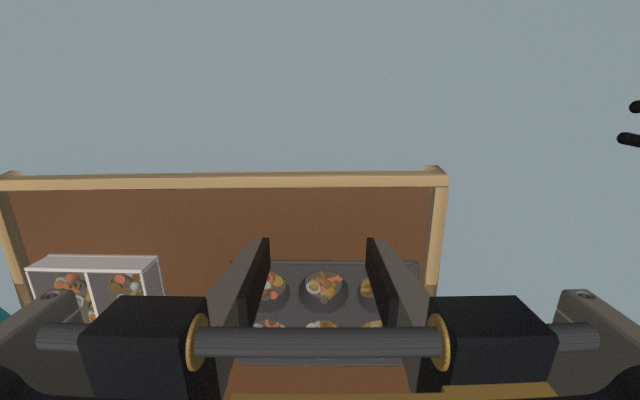

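View pics/s1.png

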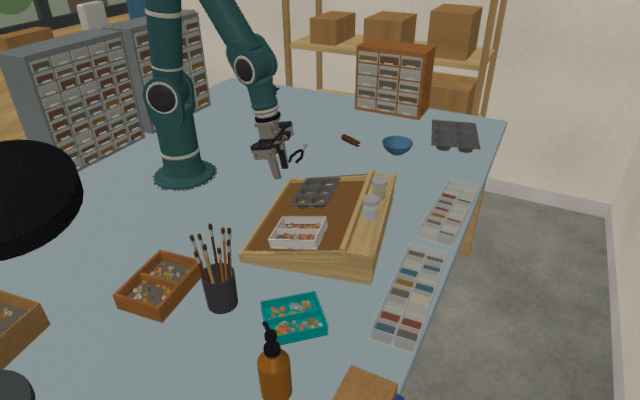

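The fingers straddle the middle of the tin's front edge, which is at about row 262 in the wrist view, with the lip at row 180. I'll descend now.

```bash
python3 -m inch '[[0.05,0.05,0.4,0,0,0],[0,0,0.4,0,0,0],[0,0,0.3,0,0,0],[0,0,0.2,0,0,0],[0,0,0.15,0,0,0],[0,0,0.05,0,0,0],[0,0,0,0,0,0]]'
python3 - <<'E'
from h import *
delta(0.004-.01+.006,.098,.012)
E
```

```text
time: 3.65
tcp_pos: [0.437, -0.0035, 0.0379]
tcp_rot: [0.631, 0.771, 0.068, 0.056]
wrist_force: [-0.4, 1.2, 0.5]
gripper_width: 0.0599
t 3.65 deck tcp [-0.1142  0.1002  0.013 ] F deck [-0.11  1.22  0.51] w 0.06
units shift in tool [-0.043  2.285  0.023] shift in goal tool [-0.045  2.285  0.019] rot [ 0.0005 -0.     -0.0002]
```

```bash
python3 -m inch '[[0,0.15,0,0,0,0],[0,0.15,0,0,0,0],[0,0.15,0,0,0,0],[0,0.15,0,0,0,0],[0,0.15,0,0,0,0],[0,0.15,0,0,0,0],[0,0.15,0,0,0,0],[0,0.1,0,0,0,0]]'
python3 - <<'E'
from h import *
delta(0.004,.098,.012)
E
python3 -m inch '[[0,0.15,0,0,0,0],[0,0.15,0,0,0,0],[0,0.15,0,0,0,0],[0,0.15,0,0,0,0],[0,0.1,0,0,0,0],[0,0.1,0,0,0,0],[0,0,0,0,0,0]]'
python3 - <<'E'
from h import *
delta(0.004,.098,.012)
save('top','t2.png');save('wrist','w2.png')
E
```

```text
time: 4.45
tcp_pos: [0.4932, 0.0078, 0.0479]
tcp_rot: [0.631, 0.771, 0.068, 0.056]
wrist_force: [-2.7, 0.1, -0.6]
gripper_width: 0.0598
t 4.45 deck tcp [-0.056   0.1001  0.0129] F deck [-2.72  0.6  -0.11] w 0.06
units shift in tool [-0.041  1.201  0.019] shift in goal tool [-0.042  1.201  0.017] rot [ 0.0006  0.0001 -0.0002]
time: 5.15
tcp_pos: [0.5322, 0.0155, 0.0552]
tcp_rot: [0.631, 0.771, 0.069, 0.056]
wrist_force: [-0.5, -0.1, 0.5]
gripper_width: 0.0594
t 5.15 deck tcp [-0.0156  0.0999  0.0131] F deck [-0.38  0.03  0.54] w 0.059
units shift in tool [-0.038  0.392  0.024] shift in goal tool [-0.038  0.392  0.023] rot [ 0.001   0.0002 -0.0002]
```

View pics/t2.png

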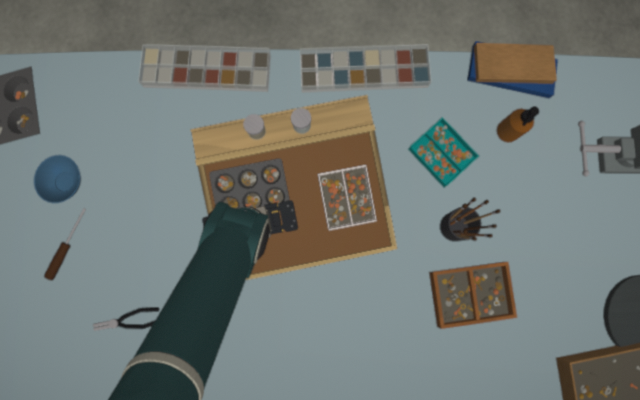

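View pics/w2.png

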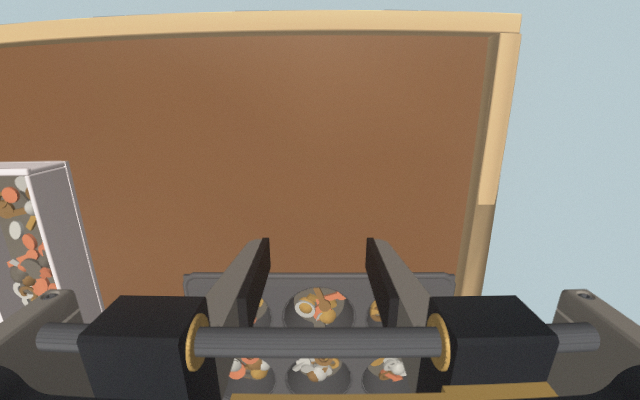

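The top view shows the tin squarely at (250,180), with its back edge about 20 mm short of the stop. I'll creep the rest, watching the force.

```bash
python3 -m inch '[[0,0.1,0,0,0,0],[0,0.1,0,0,0,0],[0,0.08,0,0,0,0],[0,0.04,0,0,0,0],[0,0,0,0,0,0]]'
for i in 1 2; do :; done
python3 -m inch '[[0,0.02,0,0,0,0],[0,0.02,0,0,0,0]]'
python3 -m inch '[[0,0.02,0,0,0,0],[0,0.02,0,0,0,0]]'
python3 - <<'E'
from h import *
delta(0.004,.098,.012)
E
```

```text
time: 5.75
tcp_pos: [0.547, 0.0186, 0.0578]
tcp_rot: [0.631, 0.771, 0.068, 0.056]
wrist_force: [-2.0, -1.2, 1.0]
gripper_width: 0.0598
time: 5.95
tcp_pos: [0.5479, 0.0188, 0.0579]
tcp_rot: [0.631, 0.771, 0.068, 0.055]
wrist_force: [-3.2, -0.5, 1.7]
gripper_width: 0.0596
time: 6.15
tcp_pos: [0.5502, 0.0192, 0.0583]
tcp_rot: [0.631, 0.771, 0.068, 0.056]
wrist_force: [-3.8, 0.2, 1.4]
gripper_width: 0.0593
t 6.15 deck tcp [0.003 0.1   0.013] F deck [-3.42  0.95  1.98] w 0.059
units shift in tool [-0.04   0.019  0.02 ] shift in goal tool [-0.04   0.019  0.02 ] rot [ 0.0004  0.     -0.0003]
```

```bash
for i in 1; do python3 -m inch '[[0,0.02,0,0,0,0],[0,0.02,0,0,0,0]]'; done
python3 -m inch '[[0,0.02,0,0,0,0],[0,0,0,0,0,0]]'
python3 -m inch '[[0,0.02,0,0,0,0],[0,0,0,0,0,0]]'
python3 - <<'E'
from h import *
delta(0.004,.098,.012)
E
```

```text
time: 6.35
tcp_pos: [0.5512, 0.0194, 0.0584]
tcp_rot: [0.631, 0.771, 0.067, 0.055]
wrist_force: [-7.6, -2.0, 3.8]
gripper_width: 0.06
time: 6.55
tcp_pos: [0.5514, 0.0193, 0.0583]
tcp_rot: [0.631, 0.771, 0.067, 0.054]
wrist_force: [-8.2, -2.1, 3.5]
gripper_width: 0.0598
time: 6.75
tcp_pos: [0.5515, 0.0194, 0.0582]
tcp_rot: [0.631, 0.771, 0.066, 0.054]
wrist_force: [-9.3, -3.2, 4.6]
gripper_width: 0.0597
t 6.75 deck tcp [0.0043 0.0999 0.0126] F deck [-8.82 -1.32  6.2 ] w 0.06
units shift in tool [-0.037 -0.006  0.013] shift in goal tool [-0.037 -0.006  0.013] rot [-0.0012 -0.0002 -0.0003]
```

Force rises and the TCP stalls at x=0.0043, against the 0.004 predicted, so the tin is on the stop. Next I back off and cross to the tray.

```bash
python3 -m inch '[[0,-0.1,0,0,0,0],[0,-0.3,0,0,0,0],[0,-0.5,0,0,0,0],[0,-0.5,-0.3,0,0,0],[0,-0.4,-0.6,0,0,0],[0,-0.3,-0.6,0,0,0],[0,-0.1,0,0,0,0],[0,0,0,0,0,0]]'
python3 -m inch '[[-0.3,0,0,0,0,0],[-0.6,0,0,0,0,0],[-0.6,0,0,0,0,0],[-0.6,0,0,0,0,0],[-0.6,0,0,0,0,0],[-0.6,0,0,0,0,0],[-0.6,0,0,0,0,0],[-0.3,0,0,0,0,0],[0,0,0,0,0,0]]'
python3 - <<'E'
from h import *
delta(-.106,-.114,.012)
save('wrist','w3.png');save('top','t3.png')
E
```

```text
time: 7.55
tcp_pos: [0.4364, -0.0036, 0.1146]
tcp_rot: [0.63, 0.771, 0.07, 0.057]
wrist_force: [-0.6, -0.1, 0.6]
gripper_width: 0.06
time: 8.45
tcp_pos: [0.4777, -0.2126, 0.1126]
tcp_rot: [0.632, 0.77, 0.067, 0.056]
wrist_force: [0.7, 0.1, 0.0]
gripper_width: 0.0598
t 8.45 deck tcp [-0.1029 -0.1128  0.0868] F deck [ 0.73 -0.07 -0.1 ] w 0.06
units shift in tool [-0.02  -0.063  1.497] shift in goal tool [-0.024 -0.062  1.497] rot [ 0.0003  0.0008 -0.0012]
```

View pics/w3.png

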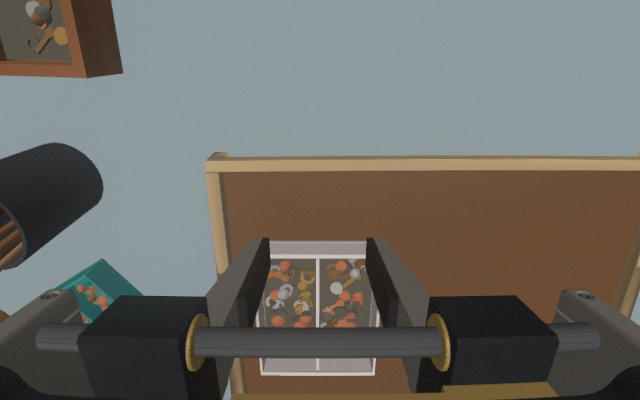

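View pics/t3.png

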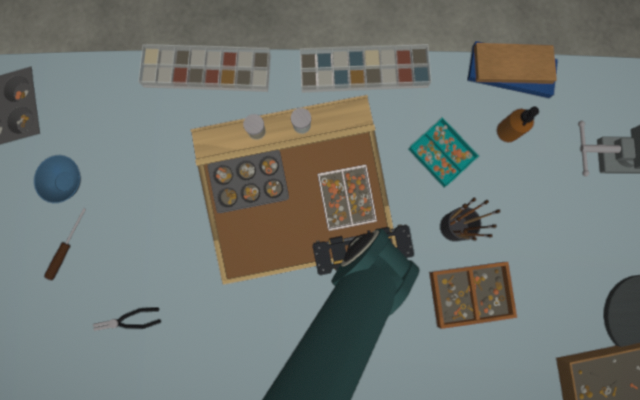

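The tin is at the stop in the top view, around (245,180). The tray's front face is at wrist row 240, spanning columns 270–368 and centred between the fingers. I'll descend and push.

```bash
python3 -m inch '[[-0.02,-0.06,0.4,0,0,0],[0,0,0.4,0,0,0],[0,0,0.3,0,0,0],[0,0,0.2,0,0,0],[0,0,0.15,0,0,0],[0,0,0.05,0,0,0],[0,0,0,0,0,0]]'
python3 -m inch '[[0,0.1,0,0,0,0],[0,0.15,0,0,0,0],[0,0.15,0,0,0,0],[0,0.15,0,0,0,0],[0,0.15,0,0,0,0],[0,0.1,0,0,0,0],[0,0,0,0,0,0]]'
python3 - <<'E'
from h import *
delta(-.01,-.114,.012)
E
```

```text
time: 9.25
tcp_pos: [0.487, -0.2089, 0.0393]
tcp_rot: [0.631, 0.771, 0.068, 0.056]
wrist_force: [0.2, -0.1, 1.0]
gripper_width: 0.0596
time: 9.95
tcp_pos: [0.5266, -0.2007, 0.0464]
tcp_rot: [0.63, 0.771, 0.068, 0.056]
wrist_force: [-0.3, -0.7, -0.0]
gripper_width: 0.0597
t 9.95 deck tcp [-0.065  -0.1109  0.0129] F deck [-0.43 -0.61  0.07] w 0.06
units shift in tool [-0.063  1.099  0.021] shift in goal tool [-0.063  1.099  0.018] rot [ 0.0007  0.0002 -0.    ]
```

```bash
python3 -m inch '[[0,0.1,0,0,0,0],[0,0.15,0,0,0,0],[0,0.15,0,0,0,0],[0,0.15,0,0,0,0],[0,0.15,0,0,0,0],[0,0.1,0,0,0,0],[0,0.05,0,0,0,0],[0,0,0,0,0,0]]'
python3 - <<'E'
from h import *
delta(-.01,-.114,.012)
save('wrist','w4.png');save('top','t4.png')
E
```

```text
time: 10.75
tcp_pos: [0.5673, -0.1926, 0.054]
tcp_rot: [0.631, 0.771, 0.068, 0.056]
wrist_force: [0.7, 0.2, 0.6]
gripper_width: 0.0595
t 10.75 deck tcp [-0.0227 -0.111   0.0131] F deck [0.87 0.08 0.46] w 0.059
units shift in tool [-0.06   0.254  0.023] shift in goal tool [-0.06   0.254  0.022] rot [ 0.0008  0.0002 -0.0001]
```

View pics/w4.png

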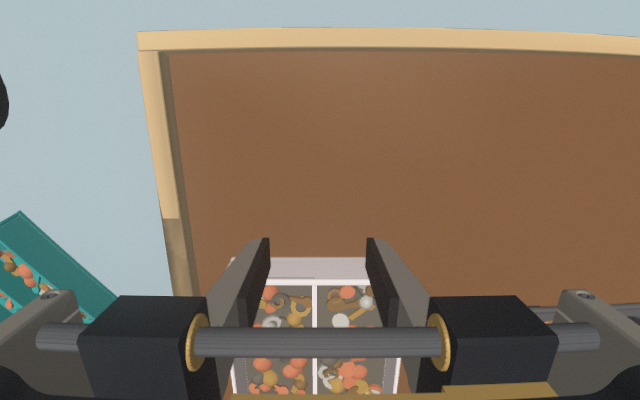

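View pics/t4.png

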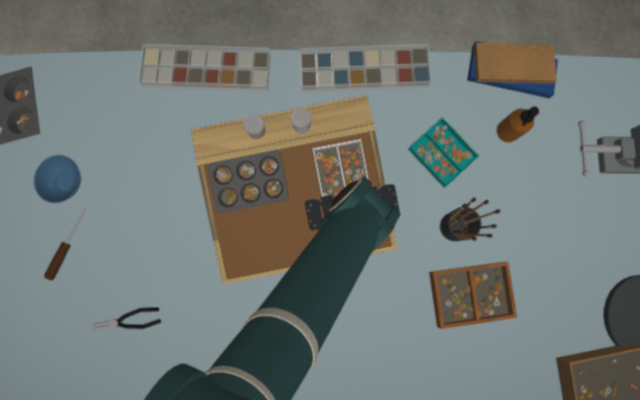

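The tray slides square and centred; it now lies at about (341,170) in the top view. About 13 mm remain, so I creep.

```bash
python3 -m inch '[[0,0.07,0,0,0,0],[0,0.06,0,0,0,0],[0,0.05,0,0,0,0],[0,0.02,0,0,0,0],[0,0,0,0,0,0]]'
python3 -m inch '[[0,0.02,0,0,0,0],[0,0.02,0,0,0,0],[0,0,0,0,0,0]]'
python3 -m inch '[[0,0.02,0,0,0,0],[0,0.02,0,0,0,0],[0,0,0,0,0,0]]'
python3 - <<'E'
from h import *
delta(-.01,-.114,.012)
E
```

```text
time: 11.35
tcp_pos: [0.5764, -0.1909, 0.0555]
tcp_rot: [0.631, 0.771, 0.068, 0.056]
wrist_force: [-1.9, -0.1, 1.7]
gripper_width: 0.0597
time: 11.65
tcp_pos: [0.5782, -0.1904, 0.0558]
tcp_rot: [0.631, 0.771, 0.068, 0.056]
wrist_force: [-3.0, -0.7, 1.0]
gripper_width: 0.0599
time: 11.95
tcp_pos: [0.5803, -0.1899, 0.0562]
tcp_rot: [0.631, 0.771, 0.068, 0.056]
wrist_force: [-2.0, 0.0, 0.8]
gripper_width: 0.0598
t 11.95 deck tcp [-0.0093 -0.1109  0.013 ] F deck [-1.81  0.45  1.14] w 0.06
units shift in tool [-0.061 -0.014  0.02 ] shift in goal tool [-0.061 -0.014  0.02 ] rot [ 0.0005  0.0001 -0.0002]
```

```bash
python3 -m inch '[[0,0.02,0,0,0,0],[0,0.02,0,0,0,0],[0,0,0,0,0,0]]'
python3 -m inch '[[0,0.02,0,0,0,0],[0,0.02,0,0,0,0],[0,0,0,0,0,0]]'
python3 - <<'E'
from h import *
delta(-.01,-.114,.012)
E
```

```text
time: 12.25
tcp_pos: [0.5805, -0.1898, 0.0561]
tcp_rot: [0.631, 0.771, 0.067, 0.054]
wrist_force: [-7.2, -0.9, 3.8]
gripper_width: 0.0596
time: 12.55
tcp_pos: [0.5805, -0.1899, 0.056]
tcp_rot: [0.631, 0.771, 0.067, 0.053]
wrist_force: [-10.4, -2.6, 4.9]
gripper_width: 0.0598
t 12.55 deck tcp [-0.0091 -0.111   0.0127] F deck [-9.7  -0.45  6.64] w 0.06
units shift in tool [-0.06  -0.018  0.015] shift in goal tool [-0.06  -0.018  0.015] rot [-0.0013 -0.0006 -0.0005]
```

The tray has stalled at the stop at −0.0091 with about 10 N. I'll back off, lift clear and check.

```bash
python3 -m inch '[[0,-0.1,0,0,0,0],[0,-0.3,0,0,0,0],[0,-0.5,0,0,0,0],[0,-0.5,-0.3,0,0,0],[0,-0.4,-0.6,0,0,0],[0,-0.4,-0.6,0,0,0],[0,-0.4,-0.6,0,0,0],[0,-0.4,-0.6,0,0,0],[0,-0.2,-0.3,0,0,0],[0,0,0,0,0,0]]'
python3 - <<'E'
from h import *
d=save('top','t5.png'); save('side','s5.png'); im=d['image']; T=T0
hsv=cv2.cvtColor(im,cv2.COLOR_RGB2HSV).astype(int)
cv2.imwrite('pics/t5c.png',cv2.resize(im[85:295,180:410,::-1],None,fx=2.8,fy=2.8,interpolation=cv2.INTER_CUBIC))
cv2.imwrite('pics/s5c.png',cv2.resize(d['image'][:1,:1],None,fx=1,fy=1)); s=np.load('pics/s5.npz')['image']
cv2.imwrite('pics/s5c.png',cv2.resize(s[150:290,220:420,::-1],None,fx=4,fy=4,interpolation=cv2.INTER_CUBIC))
delta(0,0,.1)
E
```

```text
time: 13.55
tcp_pos: [0.4048, -0.2266, 0.179]
tcp_rot: [0.631, 0.77, 0.07, 0.059]
wrist_force: [0.6, -0.5, -0.3]
gripper_width: 0.0596
t 13.65 deck tcp [-0.1643 -0.1109  0.163 ] F deck [ 0.55 -0.02 -0.87] w 0.06
units shift in tool [2.218 3.282 1.271] shift in goal tool [2.217 3.287 1.261] rot [0.0012 0.0003 0.    ]
```

View pics/t5c.png

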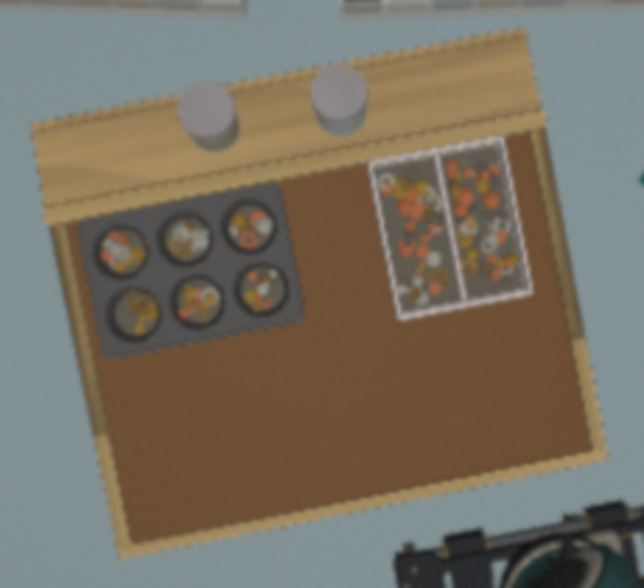

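View pics/s5c.png

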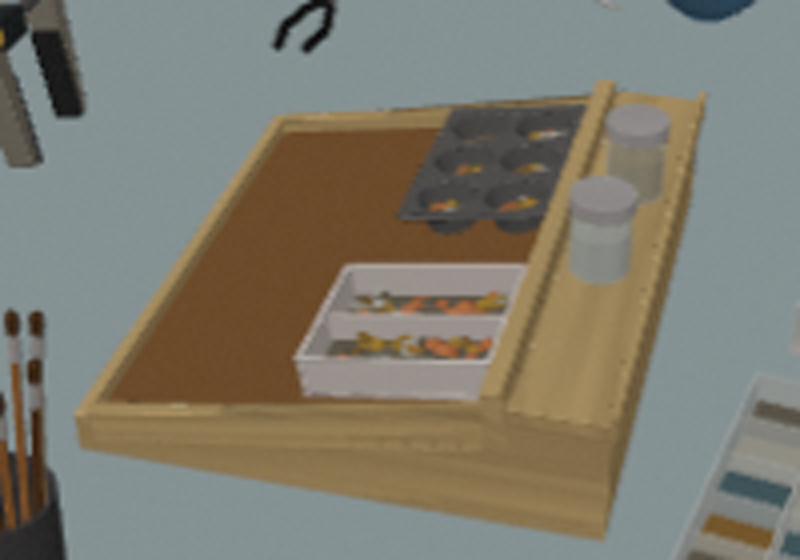

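Both trays look to lie against the stop, flat and square, with the jars upright. I'll check this numerically from the crop corners.

```bash
python3 - <<'E'
from h import *
d=dict(np.load('pics/t5.npz'));T=T0
for n,z,q in(('tin',.024,[(78,220),(280,183),(304,321),(106,357)]),('tray',.03,[(370,162),(502,138),(532,293),(401,319)])):
    p=to_deck(np.array(q)/2.8+[180,85]-.3,d,T,z)[:,:2]; print(n,p.round(4).tolist())
    b=(p[0]+p[1])/2;f=(p[2]+p[3])/2; print('back',b,'front',f,'yaw',np.arctan2(*(b-f)[::-1]), np.arctan2(-(p[0]-p[1])[0]-(p[3]-p[2])[0],(p[0]-p[1])[1]+(p[3]-p[2])[1]))
im=d['image'];cv2.imwrite('pics/t5d.png',cv2.resize(im[125:175,200:380,::-1],None,fx=4.4,fy=4.4,interpolation=cv2.INTER_CUBIC))
E
```

```text
tin [[0.1288, 0.182], [0.1268, 0.0156], [0.0131, 0.0181], [0.0154, 0.1814]]
back [0.12777549 0.09882137] front [0.01426963 0.09975937] yaw -0.00826372621005751 -0.01323017915384013
tray [[0.1292, -0.0592], [0.1281, -0.1682], [-0.0002, -0.1681], [-0.0003, -0.0594]]
back [ 0.12862614 -0.11369729] front [-0.00025461 -0.11375119] yaw 0.00041823571007709915 -0.004249826855799433
```

View pics/t5d.png

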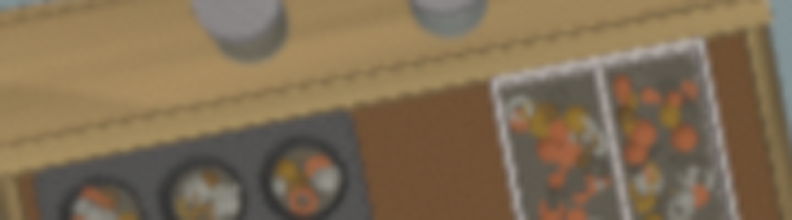

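Neither back edge shows a gap to the stop: x ≈ 0.128 for both, with yaw under 0.015 rad. I'll hand in.

```bash
python3 - <<'E'
from h import *
print(ctrl.job_done())
E
```

```text
the job is handed in; nothing more can be done
None
```

I pushed both the bun tin and the white tray up the slope until they stalled against the stop board, then backed the gripper off clear. I handed the job in at about 13.7 s of the 45 s; no verdict was reported.

| | Back edge x (needs above 0.123 m) | Turn from square (limit 0.07 rad) | Stall force at the stop |
|---|---|---|---|
| Bun tin | 0.128 m | 0.008–0.013 rad | about 9 N |
| White tray | 0.129 m | under 0.005 rad | about 10 N |

- **Method:** I used the two fingers, partly open and held square to the deck with the tips about 13 mm above it. Both trays slid flat on the deck and were not lifted.
- **Agreement:** The tin stalled within 1 mm of the predicted contact point, and the tray within about 1 mm of its own.
- **Last pictures:** There is no visible gap at either back edge. Both jars stand upright, and the brush pot is in place as far as the pictures show it.
- **Limits of the check:** No check failed or disagreed beyond 1–2 mm, which is about the picture and calibration resolution. I judged rest and flatness by eye from the final pictures and did not measure them separately.

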